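# Count to the third gap and slide the jam in

### The job

With a closed fingertip, count along the wooden rail at the back of the tub rack from the end nearest the honey jar, full gaps included: touch the rail behind the first, then the second, then the third gap, and do not touch it beyond the third. Then push the yellow jam tub along the table, without lifting or tipping it, straight into that third gap until it is fully home against the back. Leave everything else where it stands.

Things in the scene. Friction and masses are not known exactly. Their poses are not given: they have to be found in the camera images.
- rack: White rack, six gaps in a row, fixed. Origin: table level, mid-width, on the back stop's front face; x away from the robot into the gaps, y along the row to the left, z up. 7 dividers 6 mm thick, 26 mm high, every 54 mm (y = -162..162 mm), from x = -38 to 0 mm. Gaps 48 mm wide, open in front, on top and below (tubs slide on the table). Back stop x = 0 to 16 mm, with a wooden rail in six lengths on it; 37 mm posts between.
- rail_a: Length of light wooden rail behind one gap (leftmost gap, seen from the robot). 16 mm deep, 42 mm long, rigid; origin at the centre of its top face, 42 mm above the table, at x = 8 mm and y = +135 mm of the rack; axes as the rack's. Its gap lies straight in front of it.
- rail_b: Length of light wooden rail behind one gap (2. gap from the left, seen from the robot). 16 mm deep, 42 mm long, rigid; origin at the centre of its top face, 42 mm above the table, at x = 8 mm and y = +81 mm of the rack; axes as the rack's. Its gap lies straight in front of it.
- rail_c: Length of light wooden rail behind one gap (3. gap from the left, seen from the robot). 16 mm deep, 42 mm long, rigid; origin at the centre of its top face, 42 mm above the table, at x = 8 mm and y = +27 mm of the rack; axes as the rack's. Its gap lies straight in front of it.
- rail_d: Length of light wooden rail behind one gap (4. gap from the left, seen from the robot). 16 mm deep, 42 mm long, rigid; origin at the centre of its top face, 42 mm above the table, at x = 8 mm and y = -27 mm of the rack; axes as the rack's. Its gap lies straight in front of it.
- rail_e: Length of light wooden rail behind one gap (5. gap from the left, seen from the robot). 16 mm deep, 42 mm long, rigid; origin at the centre of its top face, 42 mm above the table, at x = 8 mm and y = -81 mm of the rack; axes as the rack's. Its gap lies straight in front of it.
- rail_f: Length of light wooden rail behind one gap (rightmost gap, seen from the robot). 16 mm deep, 42 mm long, rigid; origin at the centre of its top face, 42 mm above the table, at x = 8 mm and y = -135 mm of the rack; axes as the rack's. Its gap lies straight in front of it.
- yellow_tub_mid (a point): Centre of the loose yellow jam tub in front of the rack: 34 mm wide, 42 mm long, 16 mm high, 22 g; 8 mm above the table. Its y axis runs lengthwise to the tab end, roughly towards the robot; square to the rack its yaw is the rack's + pi/2. Fully home in a gap, nose on the back stop, it has its centre at x = -21 mm of the rack; 4 mm of it then stand out in front of the dividers.
- honey_jar: Honey jar with a dark lid, 65 mm across, 86 mm high, standing beside one end of the rack, about 0.28 m from the rack's middle; it marks the end from which gaps are counted. Origin: centre of its underside.
- pepper_shaker: Glass shaker with a metal top, 44 mm across, 90 mm high, standing beside the other end of the rack. Origin: centre of its underside. Leave alone.
- red_tub: Red portion tub, same size as the yellow one, already standing in one of the two end gaps of the rack. Origin: underside. Leave alone.
- purple_tub: Purple portion tub, same size as the yellow one, already standing in one of the two end gaps of the rack. Origin: underside. Leave alone.
- blue_mug: Blue and white mug, 78 x 112 mm, 92 mm high, at the right of the table. Origin: centre of its underside. Leave alone.
- sugar_caddy: Black caddy with sugar packets, 52 x 66 mm, 71 mm high, behind the rack. Origin: centre of its underside. Leave alone.
- banana: Banana, 192 mm long, 38 mm high, at the left of the table. Origin: underside. Leave alone.
There are look-alikes about, which are no part of the job. Leave any green or pink look-alike of the part that bears yellow_tub_mid alone. What is shaped like the honey_jar but pink is not meant.

How it is judged:
On the way, in this order (a step that is already met when the one before it is completed fails the run):
1. A finger touches the rail behind the first gap counted from the honey jar's end (((y of honey_jar in the frame of rack above 0 m and contact force between the fingers and rail_a above 0.3 N) or (y of honey_jar in the frame of rack below 0 m and contact force between the fingers and rail_f above 0.3 N))), for 0.1 s.
2. A finger touches the rail behind the second gap counted from the honey jar's end (((y of honey_jar in the frame of rack above 0 m and contact force between the fingers and rail_b above 0.3 N) or (y of honey_jar in the frame of rack below 0 m and contact force between the fingers and rail_e above 0.3 N))), for 0.1 s.
3. A finger touches the rail behind the third gap counted from the honey jar's end (((y of honey_jar in the frame of rack above 0 m and contact force between the fingers and rail_c above 0.3 N) or (y of honey_jar in the frame of rack below 0 m and contact force between the fingers and rail_d above 0.3 N))), for 0.1 s.
4. After the count, the yellow tub stands fully home in the third gap (x of yellow_tub_mid in the frame of rack above -0.026 m and ((y of honey_jar in the frame of rack above 0 m and y of yellow_tub_mid in the frame of rack between 0.015 and 0.039 m) or (y of honey_jar in the frame of rack below 0 m and y of yellow_tub_mid in the frame of rack between -0.039 and -0.015 m))), for 0.1 s.
At the end, for the whole second after the job is handed in: The yellow tub rests flat on the table in the third gap from the honey jar's end, its nose within 5 mm of the back stop, within 12 mm of the gap's centre line, straight within 0.2 rad and still (all of step 4 and angle between the y axis of yellow_tub and the x axis of rack, either way round below 0.2 rad and height (world z) of yellow_tub_mid below 0.012 m and angle between yellow_tub's own z axis and vertical below 0.1 rad and linear speed of yellow_tub below 0.01 m/s); the robot touches nothing.
It fails at once if The rail is touched beyond the third gap ((y of honey_jar in the frame of rack above 0 m and contact force between the fingers and rail_d above 0.3 N) or (y of honey_jar in the frame of rack above 0 m and contact force between the fingers and rail_e above 0.3 N) or (y of honey_jar in the frame of rack above 0 m and contact force between the fingers and rail_f above 0.3 N) or (y of honey_jar in the frame of rack below 0 m and contact force between the fingers and rail_a above 0.3 N) or (y of honey_jar in the frame of rack below 0 m and contact force between the fingers and rail_b above 0.3 N) or (y of honey_jar in the frame of rack below 0 m and contact force between the fingers and rail_c above 0.3 N)).
It fails at once if The yellow tub is lifted off the table or tipped (height (world z) of yellow_tub_mid above 0.02 m or angle between yellow_tub's own z axis and vertical above 0.35 rad).
It fails at once if Another thing (tubs in the rack, honey jar, shaker, mug, caddy, banana) is shifted by more than 15 mm (distance of any of red_tub, purple_tub, honey_jar, pepper_shaker, blue_mug, sugar_caddy, banana from where it was at the start of the episode above 0.015 m).
It also fails if it takes over 64 s, if anything falls off the work surface, if the arm or the gripper's body presses on something with over 40 N, if the wrist force passes 120 N, or if a joint passes its speed limit or range.

### The arm

A 7-joint arm with a two-finger parallel gripper is mounted at the origin on a cart in front of the work surface, level with it; the furniture and walls round the work are solid. World frame = base frame: x ahead of the robot, y to its left, z up, the work surface at z = 0. Lengths are in m, angles in rad, forces in N, time in s.
With the tool pointing down it reaches from about 0.425 to 0.925 m from the base axis. Payload 6.8 kg.
Tool frame: the origin (TCP) lies between the finger pads; the fingertips stand 17 mm ahead of it and the grasp point (between the pads) lies 2 mm behind it; z points along the fingers, x is the direction in which the jaws open and shut, and the axes are right-handed (so a half turn about z gives the same grasp; the last joint's range is limited). The gripper opens to 85 mm and grips with 20 to 120 N. Pads are 22 mm wide; open, the fingers measure 114 mm over their backs; the gripper's body (76 mm by 85 mm) begins 54 mm behind the grasp point. The pads swing forward as they close: fully open they stand 13 mm farther back than shut.
Start: joints at [-1.294, 0.477, 0.022, 1.555, -0.011, 1.109, -0.083], TCP at [0.253, 0.626, 0.248] pointing down, gripper open.
Joint ranges: [-2.96, 2.96], [-0.34, 2.1], [-1.41, 1.46], [0.24, 2.44], [-1.37, 4.51], [0.17, 1.92], [-2.96, 2.96]. Speed limits (rad/s): [2.39, 2.39, 3.14, 3.14, 3.14, 3.14, 3.14].

### API

Orientations are given as a unit quaternion [w, x, y, z].
In Python, from station import readout, read_camera, get_calibration, bot, models gives the robot as it stands.
- The arm moves only by the tool carry_out, never from a script. Its argument "deltas" is a list of rows, each a list of 2 entries, a list of its own where there are three numbers: the shift along the tool's x, y, z in cm, then the turn about the tool's z in degrees. A call has 1 to 10 rows; each row is the pose to reach, as a shift and turn from the pose measured when the call began, along the tool's axes at that moment; what a row does not reach only later rows make up. A row lasts 1/8 s, in which the tool goes at most 62.5 mm and 10.7 degrees, less where a joint would pass 70% of its speed; a pose out of reach is approached as far as the arm can. A call with a gripper value outside its range is refused whole. "hand" is the opening, from 0 (shut) to 1 (fully open), set as the call begins (left out, the last holds). The fingers move at their own pace and stop on an object; "newtons" is the grip in N (left out, the last holds). Time passes only in rows, so rows that repeat a pose let the fingers close. It gives the time, the measured TCP pose, the force and the opening at its end, in the units of the state.
- readout.get_obs(): the state, without advancing time (a new reading comes with each control period).
- read_camera(name): name is "scene" or "top"; returns the picture (420x560x3 uint8, red, green, blue); there is no depth.
- get_calibration(name): a dict with "fov_y" (degrees; the focal length in pixels is half the picture's height over the tangent of half this angle, whatever the lens; pixels are square), "cx", "cy" (the principal point, pixels), "world_from_camera" (4x4, takes a point from camera to world coordinates). Camera axes: x right, y down, z forward; pixel columns grow to the right and rows downward; lengths in m; the calibration is good to about 2 mm. A picture is of the moment at which its call begins. get_calibration takes no time and is no camera call.
- bot.hand_in(): hands the job in, once; it reports no verdict.
Trained networks look in the newest picture that a camera, given by its name, has taken for a name from the list of things; names that differ only in an ending like _2 or _b are one class to them, and where a whole thing is asked for, a point or a joint stands for the part that bears it (a point fixed in the world has none). Each returns a list of dicts, best first, with "score" (0 to 1); they miss things now and then, are a little off and sometimes report something else, mostly with a low value. They report only what shows in the picture. A call takes as long as a camera call. They do not tell look-alikes from the thing itself.
- models.spot_in(query, camera): "centre" ([row, column] in pixels, amid what is visible of it).
The state is a dict: "t": time; "q": joint angles; "joint_vel": joint speeds; "joint_torque": joint torques, N m; "eef_pos": TCP position; "tool_rot": TCP orientation; "contact_force": force on the tool from outside, world axes, zero at the start; "torque": the same for the moment, N m; "gripper_width": opening from 0.0 (shut) to 1.0 (fully open).
Only numpy, scipy, OpenCV 4.12 (cv2) and the standard library are available. Lean on these libraries where they do the work, as an engineer would, in place of code of your own. Each camera call takes 0.05 s, during which the arm holds its last target. There are 200 camera calls.

## Working session

There is one attempt and no reset: what is moved stays moved. The work goes in short steps, Python scripts to look and compute and a tool call to move; the robot and the scene stay as the last step left them, time stands still between calls to the robot, and variables do not carry over. Pictures are saved under pics/ and viewed, about 8 in all and at most 12, crops included, and the job is handed in when it is done.

Besides the shell and the picture viewer there is one more tool, called after "Request:" as name([rows], argument=value, ...), one row to a line, values as JSON. carry_out: Moves the arm, as the interface text tells. Its arguments: {"type":"object","properties":{"deltas":{"type":"array"},"hand":{"type":"number"},"newtons":{"type":"number"}},"required":["deltas"]}

```bash
mkdir -p pics; python3 - <<'E'
from station import readout, read_camera, get_calibration
import cv2
for n in("scene","top"):
    cv2.imwrite(f"pics/{n}0.png",cv2.resize(read_camera(n)[:,:,::-1],(784,588),interpolation=cv2.INTER_CUBIC)); print(n,get_calibration(n))
print(readout.get_obs())
E
```

```text
scene {'fov_y': 55.19602613768856, 'cx': 277.1339149651261, 'cy': 208.17544231440817, 'world_from_camera': array([[ 0.50389512, -0.58028129,  0.63981507, -0.17449692],
       [-0.86351129, -0.35636635,  0.35686312, -0.4524099 ],
       [ 0.02092757, -0.73230912, -0.68065071,  0.86544782],
       [ 0.        ,  0.        ,  0.        ,  1.        ]])}
top {'fov_y': 45.043764419386484, 'cx': 285.876049830467, 'cy': 209.0212387278566, 'world_from_camera': array([[-0.00571219, -0.99709339,  0.07597461,  0.48555783],
       [-0.99998168,  0.00554351, -0.00243093, -0.00926477],
       [ 0.0020027 , -0.0759871 , -0.99710679,  1.52854061],
       [ 0.        ,  0.        ,  0.        ,  1.        ]])}
{'t': 0.1, 'q': array([-1.2941155 ,  0.47770989,  0.02238383,  1.55637257, -0.01149792,
        1.10933933, -0.08313796]), 'joint_vel': array([-1.39661143e-04, -1.78153917e-03, -3.55189556e-05, -3.95888306e-03,
        4.42653841e-04, -7.12623195e-05,  7.21081656e-04]), 'joint_torque': array([ 3.52066607e-03, -5.97758174e+01,  1.61317728e+00, -2.81951970e+01,
        1.28019287e-02,  5.03222531e-03,  2.53476893e-07]), 'eef_pos': array([0.25320132, 0.62514096, 0.24742036]), 'tool_rot': array([ 5.33467788e-04,  8.29278259e-01,  5.58835259e-01, -6.62012791e-04]), 'contact_force': array([ 0.47507275,  0.26596328, -0.32901937]), 'torque': array([-0.01072709, -0.01012978, -0.00964633]), 'gripper_width': 1.0009701599119896}
```

View pics/scene0.png

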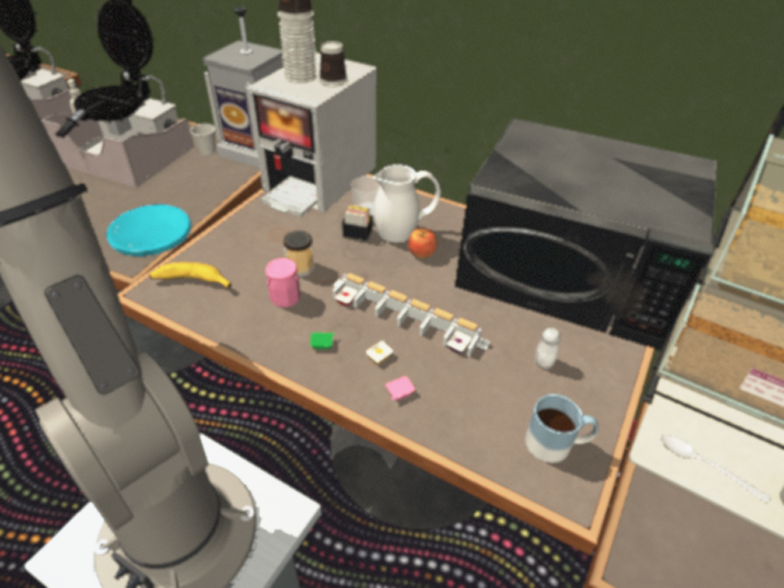

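View pics/top0.png

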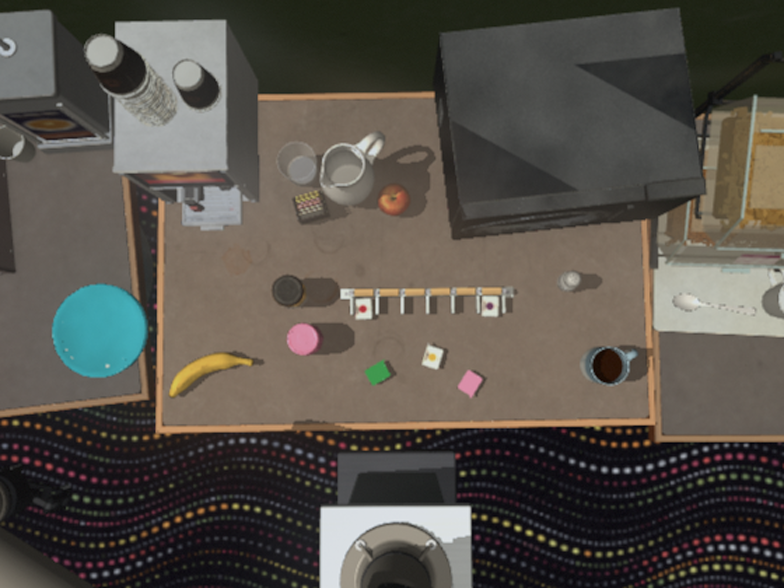

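The scene shows the amber honey jar with its dark lid at the left end of the rack (scene 298,252; top 288,291). The pink jar-shaped thing is the decoy. Tub candidates in the top view are green (377,372), white with a yellow spot (433,357) and pink (470,383). The yellow-marked one fits, and I'll confirm it in a crop.

```bash
python3 - <<'E'
from station import read_camera, models
import cv2
im=read_camera("top")[:,:,::-1]
cv2.imwrite("pics/crop1.png",cv2.resize(im[195:285,232:382],None,fx=5.3,fy=5.3,interpolation=cv2.INTER_CUBIC))
for q in("honey_jar","yellow_tub_mid","rack","rail_a","red_tub","purple_tub"):
    print(q,[(d["centre"],round(d["score"],2)) for d in models.spot_in(q,"top")])
im=read_camera("scene")[:,:,::-1]
cv2.imwrite("pics/crop2.png",cv2.resize(im[190:290,215:355],None,fx=5.6,fy=5.6,interpolation=cv2.INTER_CUBIC))
E
```

```text
honey_jar [([242.7, 217.5], 0.81), ([207.0, 206.2], 0.79)]
yellow_tub_mid [([254.9, 305.2], 0.76), ([274.9, 337.1], 0.63), ([266.2, 267.5], 0.55), ([212.0, 303.9], 0.16)]
rack [([213.3, 308.6], 0.67)]
rail_a [([207.7, 276.5], 0.62), ([208.8, 260.0], 0.6), ([209.1, 350.1], 0.53), ([211.1, 313.3], 0.42), ([209.2, 296.1], 0.39)]
red_tub [([222.0, 257.6], 0.61)]
purple_tub [([222.6, 349.6], 0.73)]
```

View pics/crop1.png

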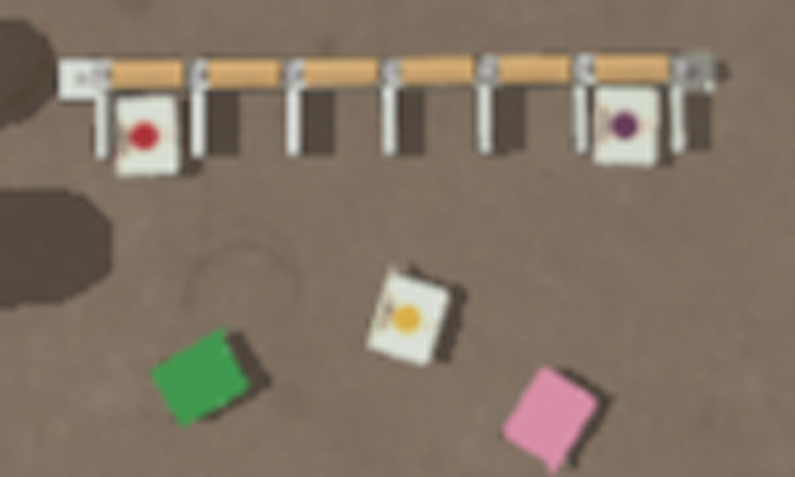

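View pics/crop2.png

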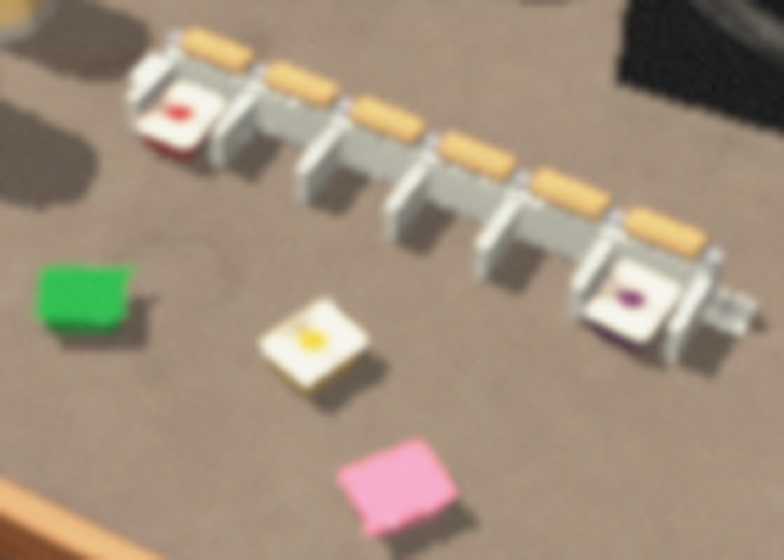

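The crops show six rail lengths, with red in the leftmost gap (crop1 147,135) and purple in the rightmost. The yellow-marked tub is at crop1 (408,318), so it is confirmed. With the honey jar on the left, the targets are rail_a, rail_b and rail_c, then the gap of rail_c. Now I'll measure them.

```bash
cat > h.py <<'E'
import numpy as np, cv2
from station import read_camera, get_calibration, readout
def toworld(cam,uv,z):
    c=get_calibration(cam); f=210/np.tan(np.radians(c["fov_y"]/2)); T=c["world_from_camera"]
    d=T[:3,:3]@np.array([(uv[0]-c["cx"])/f,(uv[1]-c["cy"])/f,1]); o=T[:3,3]
    return (o+d*(z-o[2])/d[2])[:2]
def comps(m,off,amin):
    n,l,s,ce=cv2.connectedComponentsWithStats(m.astype(np.uint8))
    return [(ce[i]+off,s[i][4],(l==i)) for i in range(1,n) if s[i][4]>=amin]
ROI={"top":(195,285,232,382),"scene":(190,290,215,355)}
def look(cam):
    r0,r1,c0,c1=ROI[cam]; K=4
    im=cv2.resize(read_camera(cam)[r0:r1,c0:c1],None,fx=K,fy=K,interpolation=cv2.INTER_CUBIC)
    h=cv2.cvtColor(im,cv2.COLOR_RGB2HSV).astype(int); H,S,V=h[...,0],h[...,1],h[...,2]
    px=lambda p:np.array([c0+(p[0]+.5)/K-.5,r0+(p[1]+.5)/K-.5])
    wood=(H>8)&(H<22)&(S>80)&(V>150)
    for ce,a,_ in sorted(comps(wood,0,60),key=lambda t:t[0][0]): print(cam,"wood",a,px(ce).round(1),toworld(cam,px(ce),.042).round(4))
    white=(S<75)&(V>175)|((H>18)&(H<32)&(S>90)&(V>150))
    for ce,a,m in comps(white,0,600):
        b=cv2.minAreaRect(np.argwhere(m)[:,::-1].astype(np.float32)); P=np.array([toworld(cam,px(p),.016) for p in cv2.boxPoints(b)])
        print(cam,"white",a,px(ce).round(1),P.mean(0).round(4)); print(P.round(4).tolist())
E
python3 - <<'E'
from h import *
look("top"); look("scene")
for p in [(288/1.4,291/1.4)]: print("jar",toworld("top",p,.086))
E
```

```text
top wood 1108 [259.4 208.4] [0.6012 0.0651]
top wood 1102 [277.6 208.3] [0.6011 0.0114]
top wood 1109 [295.8 208.1] [ 0.6015 -0.0423]
top wood 71 [308.4 254.6] [ 0.4648 -0.0781]
top wood 1104 [314.2 207.6] [ 0.6024 -0.0962]
top wood 1096 [332.4 207.4] [ 0.6028 -0.1499]
top wood 1118 [350.7 207.3] [ 0.6028 -0.2039]
top white 1186 [248.  211.5] [0.584  0.1024]
[[0.5587, 0.119], [0.6115, 0.1155], [0.6093, 0.0858], [0.5566, 0.0894]]
top white 2058 [349.7 218.3] [ 0.572  -0.2037]
[[0.5515, -0.1858], [0.5934, -0.1874], [0.5924, -0.2215], [0.5505, -0.2198]]
top white 1931 [259.7 220.3] [0.5679 0.0673]
[[0.5888, 0.085], [0.5898, 0.051], [0.5471, 0.0497], [0.5461, 0.0836]]
top white 2584 [308.5 254.8] [ 0.4641 -0.0793]
[[0.4482, -0.0559], [0.4903, -0.069], [0.4799, -0.1027], [0.4379, -0.0895]]
scene wood 372 [217.1 191.6] [0.5667 0.1783]
scene wood 2977 [226.5 283.5] [ 0.2946 -0.0522]
scene wood 1063 [253.7 198.3] [0.6003 0.0637]
scene wood 154 [265.7 257.3] [ 0.418  -0.0915]
scene wood 1007 [268.6 204.5] [0.6004 0.0097]
scene wood 1110 [284.1 210.8] [ 0.6006 -0.0441]
scene wood 1197 [300.  2
[... 315 characters left out ...]
33, -0.0081], [0.6334, -0.0467], [0.6183, -0.0504]]
scene white 610 [299.5 217. ] [ 0.6259 -0.0849]
[[0.6184, -0.0675], [0.6337, -0.0642], [0.6332, -0.1024], [0.6181, -0.1054]]
scene white 671 [316.  223.6] [ 0.6267 -0.1405]
[[0.6185, -0.1228], [0.6344, -0.1195], [0.6349, -0.1585], [0.6191, -0.1614]]
scene white 710 [333.1 230.5] [ 0.6268 -0.1964]
[[0.6185, -0.178], [0.6341, -0.1753], [0.6349, -0.2149], [0.6196, -0.2173]]
scene white 3248 [270.5 250.3] [ 0.4656 -0.0777]
[[0.4486, -0.051], [0.505, -0.0652], [0.4816, -0.1046], [0.4271, -0.0898]]
scene white 794 [283.5 273.5] [ 0.4099 -0.1556]
[[0.3981, -0.1245], [0.4502, -0.15], [0.4207, -0.1867], [0.3707, -0.1612]]
jar [0.60007978 0.21615939]
```

```bash
cat >> h.py <<'E'
from scipy.spatial.transform import Rotation as R
def delta(x,y,z,yaw=None):
    o=readout.get_obs(); M=R.from_quat(np.roll(o["tool_rot"],-1)).as_matrix()
    d=M.T@(np.array([x,y,z])-o["eef_pos"])*100; now=np.degrees(np.arctan2(M[1,0],M[0,0]))
    print("delta",d.round(2).tolist(),"turn",None if yaw is None else round((now-yaw+180)%360-180,1),"yaw",now.round(2),"F",o["contact_force"].round(2),"t",o["t"],"p",o["eef_pos"].round(4),"q",o["q"].round(2))
E
python3 -c "
from h import *
delta(.601,.0644,.15,0)"
```

```text
delta [-38.97, 53.29, 9.83] turn 68.0 yaw 67.95 F [ 0.24 -0.24  0.05] t 0.6 p [0.2534 0.6257 0.2483] q [-1.29  0.48  0.02  1.56 -0.01  1.11 -0.08]
```

Request:
carry_out([
  [[-39, 53.3, 2], 68],
  [[-39, 53.3, 2], 68],
  [[-39, 53.3, 2], 68],
  [[-39, 53.3, 2], 68],
  [[-39, 53.3, 2], 68],
  [[-39, 53.3, 2], 68],
  [[-39, 53.3, 2], 68],
  [[-39, 53.3, 2], 68],
  [[-39, 53.3, 2], 68],
  [[-39, 53.3, 2], 68],
], hand=0)

```text
t: 1.85
eef_pos: [0.5832, 0.093, 0.2297]
tool_rot: [-0.0, 1.0, -0.0, 0.0]
contact_force: [0.8, 0.9, 0.6]
gripper_width: 0.001
```

```bash
python3 -c "
from h import *
delta(.601,.0644,.09,0)"
```

```text
delta [1.77, 2.87, 13.97] turn -0.0 yaw -0.02 F [0.77 0.95 0.58] t 1.85 p [0.5832 0.093  0.2297] q [-0.62  0.38  0.46  1.81 -0.2   1.   -0.08]
```

Request:
carry_out([
  [[1.8, 2.9, 3], 0],
  [[1.8, 2.9, 8], 0],
  [[1.8, 2.9, 13.5], 0],
  [[1.8, 2.9, 15], 0],
  [[1.8, 2.9, 16], 0],
  [[1.8, 2.9, 16.3], 0],
  [[1.8, 2.9, 16.3], 0],
  [[1.8, 2.9, 16.3], 0],
])

```text
t: 2.85
eef_pos: [0.6021, 0.0643, 0.0679]
tool_rot: [-0.001, 1.0, -0.0, 0.001]
contact_force: [-0.1, 0.0, 1.0]
gripper_width: 0.002
```

```bash
python3 -c "
from h import *
delta(.601,.0644,.059,0)
im=read_camera('scene')[:,:,::-1]
cv2.imwrite('pics/s3.png',cv2.resize(im[150:290,200:380],None,fx=4,fy=4,interpolation=cv2.INTER_CUBIC))"
```

```text
delta [-0.11, -0.01, 0.89] turn -0.0 yaw -0.01 F [-0.06  0.02  0.98] t 2.85 p [0.6021 0.0643 0.0679] q [-0.48  0.61  0.37  1.88 -0.33  0.7   0.08]
```

View pics/s3.png

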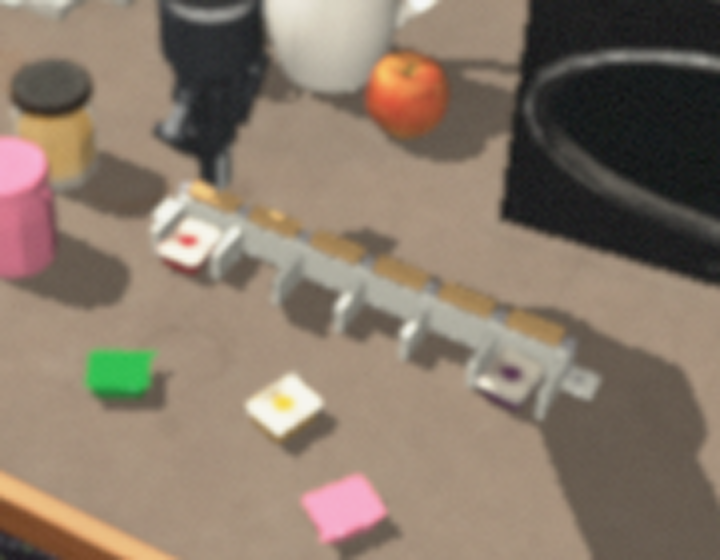

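The fingertip (216,180) hovers just above the leftmost rail length (213,195), beside the honey jar. I'll press down gently.

Request:
carry_out([
  [[-0.1, 0, 0.5], 0],
  [[-0.1, 0, 0.8], 0],
  [[-0.1, 0, 0.9], 0],
  [[-0.1, 0, 1.0], 0],
  [[-0.1, 0, 1.1], 0],
  [[-0.1, 0, 1.15], 0],
  [[-0.1, 0, 1.15], 0],
])

```text
t: 3.78
eef_pos: [0.6009, 0.0643, 0.059]
tool_rot: [-0.001, 1.0, -0.0, 0.001]
contact_force: [-11.5, -0.2, 30.3]
gripper_width: 0.001
```

Request:
carry_out([
  [[0, 0, -1], 0],
  [[0, 0, -2], 0],
  [[0, 0, -2], 0],
  [[0, 3, -2], 0],
  [[0, 5.4, -2], 0],
  [[0, 5.4, -2], 0],
  [[0, 5.4, -1], 0],
  [[0, 5.4, -0.7], 0],
])

```text
t: 4.78
eef_pos: [0.6002, 0.012, 0.0646]
tool_rot: [-0.002, 1.0, 0.001, 0.0]
contact_force: [-0.4, 1.0, -0.9]
gripper_width: 0.001
```

```bash
python3 -c "
from h import *
delta(.601,.0106,.059,0)"
```

```text
delta [0.08, 0.14, 0.55] turn 0.1 yaw 0.08 F [-0.37  1.01 -0.86] t 4.775 p [0.6002 0.012  0.0646] q [-0.39  0.61  0.36  1.89 -0.33  0.7   0.17]
```

Request:
carry_out([
  [[0.1, 0.1, 0.2], 0],
  [[0.1, 0.1, 0.4], 0],
  [[0.1, 0.1, 0.6], 0],
  [[0.1, 0.1, 0.7], 0],
  [[0.1, 0.1, 0.75], 0],
  [[0.1, 0.1, 0.75], 0],
])

```text
t: 5.52
eef_pos: [0.6013, 0.0112, 0.0591]
tool_rot: [-0.002, 1.0, 0.001, 0.0]
contact_force: [-6.6, 0.6, 18.0]
gripper_width: 0.001
```

Request:
carry_out([
  [[0, 0, -1], 0],
  [[0, 0, -2], 0],
  [[0, 0, -2], 0],
  [[0, 3, -2], 0],
  [[0, 5.4, -2], 0],
  [[0, 5.4, -2], 0],
  [[0, 5.4, -1.5], 0],
  [[0, 5.4, -1.2], 0],
])

```text
t: 6.52
eef_pos: [0.6012, -0.0412, 0.0701]
tool_rot: [-0.003, 1.0, 0.002, -0.0]
contact_force: [0.1, -0.3, -0.0]
gripper_width: -0.005
```

```bash
python3 -c "
from h import *
delta(.601,-.0432,.059,0)"
```

```text
delta [-0.02, 0.21, 1.11] turn 0.2 yaw 0.18 F [ 0.1  -0.31 -0.01] t 6.525 p [ 0.6012 -0.0412  0.0701] q [-0.3   0.61  0.37  1.88 -0.33  0.71  0.26]
```

Request:
carry_out([
  [[0, 0.1, 0.5], 0],
  [[0, 0.1, 0.9], 0],
  [[0, 0.1, 1.15], 0],
  [[0, 0.1, 1.25], 0],
  [[0, 0.1, 1.3], 0],
  [[0, 0.1, 1.3], 0],
])

```text
t: 7.28
eef_pos: [0.601, -0.0418, 0.0591]
tool_rot: [-0.004, 1.0, 0.002, -0.0]
contact_force: [-7.8, 1.8, 20.6]
gripper_width: 0.004
```

Request:
carry_out([
  [[0, 0, -2], 0],
  [[0, 0, -5], 0],
  [[-5, 0, -8], 0],
  [[-8, 0, -8], 0],
  [[-8, 0, -8], 0],
], hand=0.6)

```text
t: 7.9
eef_pos: [0.5191, -0.0427, 0.1394]
tool_rot: [-0.004, 1.0, 0.001, -0.001]
contact_force: [0.8, -0.4, -0.7]
gripper_width: 0.6
```

```bash
python3 -c "
from h import *
look('top')
delta(.4641,-.0785,.10,73)"
```

```text
top wood 1115 [259.4 208.4] [0.6012 0.0649]
top wood 1106 [277.5 208.2] [0.6013 0.0116]
top wood 571 [296.5 206.8] [ 0.6053 -0.0443]
top wood 1136 [314.3 207.6] [ 0.6024 -0.0965]
top wood 1114 [332.4 207.4] [ 0.6029 -0.1499]
top wood 1139 [350.8 207.4] [ 0.6027 -0.204 ]
top white 1269 [248.1 211.6] [0.5835 0.1009]
[[0.6102, 0.1158], [0.6101, 0.0859], [0.5568, 0.0859], [0.557, 0.1158]]
top white 1980 [259.6 220.3] [0.568  0.0668]
[[0.5898, 0.0836], [0.5896, 0.05], [0.5462, 0.0501], [0.5464, 0.0837]]
delta [-5.68, 3.62, 3.92] turn -72.8 yaw 0.17 F [ 0.24 -0.69  0.01] t 7.95 p [ 0.5208 -0.0425  0.1394] q [-0.38  0.39  0.43  2.04 -0.24  0.76  0.2 ]
```

Request:
carry_out([
  [[-5.7, 3.6, 1], -73],
  [[-5.7, 3.6, 1], -73],
  [[-5.7, 3.6, 1], -73],
  [[-5.7, 3.6, 1], -73],
  [[-5.7, 3.6, 1], -73],
  [[-5.7, 3.6, 1], -73],
  [[-5.7, 3.6, 1], -73],
  [[-5.7, 3.6, 1], -73],
  [[-5.7, 3.6, 1], -73],
])

```text
t: 9.07
eef_pos: [0.4645, -0.0787, 0.129]
tool_rot: [-0.003, 0.804, 0.595, 0.002]
contact_force: [-0.0, 0.3, -0.4]
gripper_width: 0.598
```

```bash
python3 -c "
from h import *
delta(.4641,-.0785,.021,72.7)"
```

```text
delta [-0.07, -0.01, 10.8] turn 0.3 yaw 72.99 F [-0.    0.3  -0.36] t 9.075 p [ 0.4645 -0.0787  0.129 ] q [-0.08  0.31  0.14  2.15 -0.08  0.69  1.39]
```

Request:
carry_out([
  [[0, 0, 4], 0],
  [[0, 0, 7], 0],
  [[0, 0, 8.5], 0],
  [[0, 0, 8.5], 0],
])

```text
t: 9.57
eef_pos: [0.4641, -0.078, 0.0434]
tool_rot: [-0.004, 0.804, 0.594, 0.001]
contact_force: [0.7, -0.2, -0.3]
gripper_width: 0.602
```

```bash
python3 -c "
from h import *
delta(.4641,-.0785,.021,72.7)
im=read_camera('scene')[:,:,::-1]
cv2.imwrite('pics/s4.png',cv2.resize(im[190:290,200:340],None,fx=5,fy=5,interpolation=cv2.INTER_CUBIC))"
```

```text
delta [-0.06, 0.03, 2.24] turn 0.2 yaw 72.95 F [ 0.7  -0.18 -0.34] t 9.575 p [ 0.4641 -0.078   0.0434] q [-0.05  0.47  0.11  2.19 -0.12  0.49  1.43]
```

View pics/s4.png

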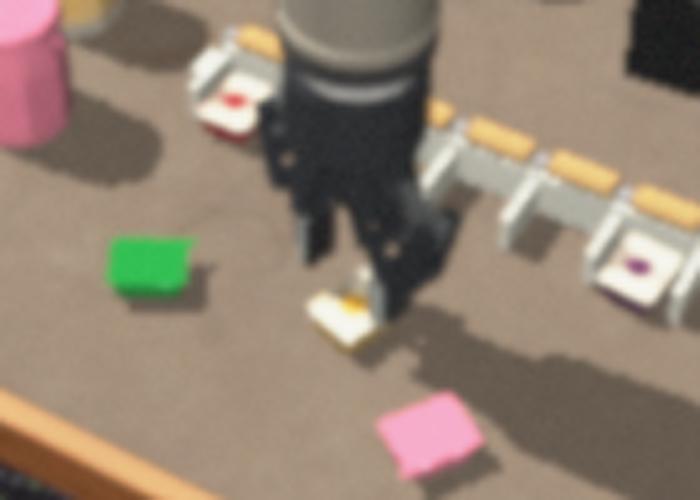

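The jaws straddle the yellow tub (345,315) with the left finger at (318,240) and the right at (390,295), clear of the green and pink ones. I'll lower and close softly.

Request:
carry_out([
  [[0, 0, 1.2], 0],
  [[0, 0, 2.1], 0],
  [[0, 0, 2.2], 0],
  [[0, 0, 2.2], 0],
])

```text
t: 10.12
eef_pos: [0.4647, -0.0779, 0.0222]
tool_rot: [-0.003, 0.804, 0.594, 0.002]
contact_force: [1.0, 0.3, 0.9]
gripper_width: 0.598
```

Request:
carry_out([
  [[0, 0, 0], 0],
  [[0, 0, 0], 0],
  [[0, 0, 0], 0],
  [[0, 0, 0], 0],
], hand=0.38, newtons=20)

```text
t: 10.62
eef_pos: [0.4649, -0.078, 0.0225]
tool_rot: [-0.003, 0.804, 0.594, 0.002]
contact_force: [-1.1, -0.1, 6.4]
gripper_width: 0.387
```

```bash
python3 -c "
from h import *
delta(.500,-.0433,.021,90.3)"
```

```text
delta [4.35, 2.34, 0.18] turn -17.4 yaw 72.94 F [-1.11 -0.1   6.41] t 10.625 p [ 0.4649 -0.078   0.0225] q [-0.04  0.51  0.1   2.19 -0.13  0.44  1.44]
```

Request:
carry_out([
  [[0.8, 0.6, 0], -3],
  [[1.6, 1.2, 0], -6],
  [[2.4, 1.9, 0], -9],
  [[3.2, 2.5, 0], -12],
  [[4.0, 3.1, 0], -15],
  [[4.8, 3.8, 0], -17.4],
  [[4.8, 3.8, 0], -17.4],
  [[4.8, 3.8, 0], -17.4],
])

```text
t: 11.62
eef_pos: [0.5149, -0.0434, 0.0226]
tool_rot: [-0.003, 0.705, 0.709, 0.002]
contact_force: [-1.0, -0.3, -0.8]
gripper_width: 0.386
```

```bash
python3 -c "
from h import *
delta(.515,-.0433,.022,90.3)"
```

```text
delta [0.01, 0.01, 0.06] turn 0.0 yaw 90.31 F [-0.99 -0.28 -0.83] t 11.625 p [ 0.5149 -0.0434  0.0226] q [-0.06  0.56  0.03  2.09 -0.05  0.5   1.59]
```

Release, rise and check.

Request:
carry_out([
  [[0, 0, 0], 0],
  [[0, 0, 0], 0],
  [[0, 0, 0], 0],
], hand=0.6)

```text
t: 12.0
eef_pos: [0.5148, -0.0436, 0.0227]
tool_rot: [-0.003, 0.705, 0.709, 0.002]
contact_force: [0.1, -0.8, 0.0]
gripper_width: 0.601
```

Request:
carry_out([
  [[0, 0, -2], 0],
  [[0, 0, -6], 0],
  [[0, -5, -7], 0],
  [[0, -7, -7], 0],
  [[0, -9, -7], 0],
  [[0, -9, -7], 0],
], hand=0)

```text
t: 12.75
eef_pos: [0.4235, -0.0447, 0.0928]
tool_rot: [-0.003, 0.705, 0.709, 0.002]
contact_force: [-0.1, 0.4, 0.1]
gripper_width: -0.002
```

```bash
python3 -c "
from h import *
look('top')
im=read_camera('top')[:,:,::-1]
cv2.imwrite('pics/t5.png',cv2.resize(im[195:285,232:382],None,fx=5,fy=5,interpolation=cv2.INTER_CUBIC))
im=read_camera('scene')[:,:,::-1]
cv2.imwrite('pics/s5.png',cv2.resize(im[190:290,215:355],None,fx=5,fy=5,interpolation=cv2.INTER_CUBIC))
delta(.445,-.0433,.022,90.3)"
```

```text
top wood 1112 [259.4 208.4] [0.6012 0.0651]
top wood 1116 [277.7 208.3] [0.6011 0.0113]
top wood 145 [294.7 237.9] [ 0.5139 -0.0384]
top wood 1130 [295.9 208.1] [ 0.6015 -0.0424]
top wood 1130 [314.3 207.7] [ 0.6024 -0.0965]
top wood 1109 [332.4 207.4] [ 0.6029 -0.1499]
top wood 1128 [350.7 207.3] [ 0.6028 -0.2039]
top white 1227 [248.  211.5] [0.584  0.1024]
[[0.5587, 0.119], [0.6115, 0.1156], [0.6093, 0.0858], [0.5565, 0.0894]]
top white 2095 [349.7 218.2] [ 0.5721 -0.2036]
[[0.5517, -0.1855], [0.5937, -0.1875], [0.5924, -0.2217], [0.5504, -0.2196]]
top white 1958 [259.6 220.2] [0.568  0.0668]
[[0.5898, 0.0836], [0.5896, 0.05], [0.5462, 0.0501], [0.5464, 0.0837]]
top white 2557 [296.  237.9] [ 0.5147 -0.0427]
[[0.5368, -0.0253], [0.5366, -0.0604], [0.4927, -0.06], [0.4929, -0.025]]
delta [0.05, 1.88, 7.1] turn 0.0 yaw 90.31 F [ 0.07 -0.37  0.59] t 12.9 p [ 0.4262 -0.0445  0.093 ] q [-0.07  0.32  0.04  2.26 -0.04  0.56  1.57]
```

View pics/s5.png

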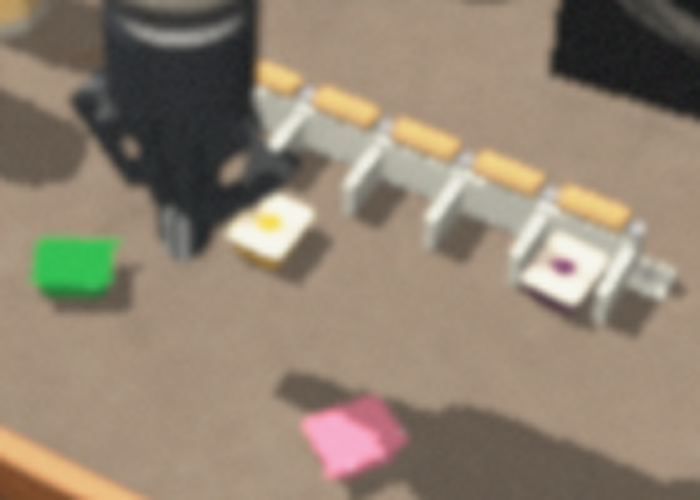

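The tub is square in front of the third gap at (0.5147, -0.0427), and the closed finger is behind it (180,240). I'll lower it and push.

Request:
carry_out([
  [[0, 2.8, 2], 0],
  [[0, 2.8, 5], 0],
  [[0, 2.8, 6.9], 0],
  [[0, 2.8, 7], 0],
  [[0, 2.8, 7], 0],
])

```text
t: 13.52
eef_pos: [0.455, -0.0438, 0.0233]
tool_rot: [-0.002, 0.705, 0.709, 0.003]
contact_force: [0.6, -0.9, 0.2]
gripper_width: 0.0
```

```bash
python3 -c "
from h import *
delta(.538,-.0433,.0225,90.3)"
```

```text
delta [0.01, 8.3, 0.09] turn 0.0 yaw 90.3 F [ 0.57 -0.88  0.21] t 13.525 p [ 0.455  -0.0438  0.0233] q [-0.06  0.5   0.03  2.22 -0.05  0.42  1.58]
```

Request:
carry_out([
  [[0.05, 1, 0], 0],
  [[0.05, 2, 0], 0],
  [[0.05, 3, 0], 0],
  [[0.05, 4, 0], 0],
  [[0.05, 5, 0], 0],
  [[0.05, 6, 0], 0],
  [[0.05, 7, 0], 0],
  [[0.05, 7.5, 0], 0],
  [[0.05, 7.7, 0], 0],
  [[0.05, 7.7, 0], 0],
])

```text
t: 14.78
eef_pos: [0.5319, -0.0429, 0.0234]
tool_rot: [-0.002, 0.705, 0.709, 0.003]
contact_force: [1.1, -0.7, -0.1]
gripper_width: 0.001
```

```bash
python3 -c "
from h import *
delta(.540,-.0433,.0225,90.3)"
```

```text
delta [-0.04, 0.81, 0.09] turn 0.0 yaw 90.3 F [ 1.06 -0.75 -0.13] t 14.775 p [ 0.5319 -0.0429  0.0234] q [-0.06  0.57  0.03  2.05 -0.05  0.52  1.59]
```

Inch on until contact force appears.

Request:
carry_out([
  [[0, 0.2, 0], 0],
  [[0, 0.4, 0], 0],
  [[0, 0.6, 0], 0],
  [[0, 0.7, 0], 0],
  [[0, 0.7, 0], 0],
])

```text
t: 15.4
eef_pos: [0.539, -0.0429, 0.0234]
tool_rot: [-0.002, 0.705, 0.709, 0.003]
contact_force: [0.3, 0.3, 0.1]
gripper_width: 0.001
```

Request:
carry_out([
  [[0, 0.1, 0], 0],
  [[0, 0.2, 0], 0],
  [[0, 0.2, 0], 0],
])

```text
t: 15.78
eef_pos: [0.5411, -0.0429, 0.0234]
tool_rot: [-0.002, 0.705, 0.709, 0.003]
contact_force: [0.0, 0.4, 0.0]
gripper_width: -0.003
```

Request:
carry_out([
  [[0, 0.1, 0], 0],
  [[0, 0.2, 0], 0],
  [[0, 0.2, 0], 0],
])

```text
t: 16.15
eef_pos: [0.5414, -0.0429, 0.0231]
tool_rot: [-0.003, 0.705, 0.709, 0.002]
contact_force: [-5.5, 0.2, 4.6]
gripper_width: 0.002
```

```bash
python3 -c "
from h import *
im=read_camera('scene')[:,:,::-1]
cv2.imwrite('pics/s6.png',cv2.resize(im[170:270,215:355],None,fx=5,fy=5,interpolation=cv2.INTER_CUBIC))"
```

```text
(no output)
```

View pics/s6.png

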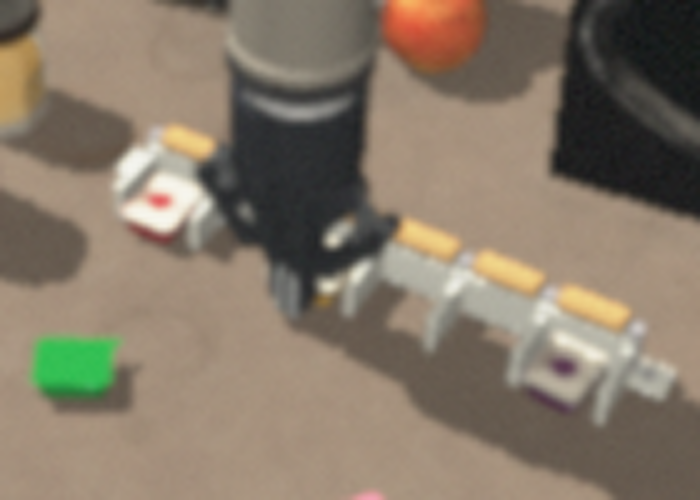

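The force reads -5.5 N at x = 0.541, where the home position was expected, and the tub is in the third gap (335,285). I'll back off and check.

Request:
carry_out([
  [[0, -1.5, 0], 0],
  [[0, -4, 0], 0],
  [[0, -6, -4], 0],
  [[0, -10, -9], 0],
  [[0, -11, -12], 0],
  [[0, -11, -12], 0],
])

```text
t: 16.95
eef_pos: [0.4321, -0.0445, 0.1454]
tool_rot: [-0.001, 0.705, 0.709, 0.004]
contact_force: [0.8, -0.2, 0.4]
gripper_width: -0.001
```

```bash
python3 -c "
from h import *
look('top')
im=read_camera('top')[:,:,::-1]
cv2.imwrite('pics/t7.png',cv2.resize(im[195:285,190:340],None,fx=5,fy=5,interpolation=cv2.INTER_CUBIC))
print(readout.get_obs()['contact_force'])"
```

```text
top wood 1111 [259.4 208.4] [0.6012 0.0651]
top wood 1111 [277.6 208.3] [0.6011 0.0114]
top wood 144 [294.9 218.1] [ 0.572  -0.0393]
top wood 1091 [295.9 208. ] [ 0.6017 -0.0425]
top wood 1119 [314.2 207.6] [ 0.6025 -0.0964]
top wood 1100 [332.4 207.4] [ 0.6029 -0.15  ]
top wood 1122 [350.7 207.3] [ 0.6028 -0.2039]
top white 1207 [248.  211.5] [0.584  0.1024]
[[0.5587, 0.119], [0.6115, 0.1156], [0.6093, 0.0858], [0.5566, 0.0894]]
top white 2362 [296.1 218.2] [ 0.5741 -0.0431]
[[0.5959, -0.0264], [0.5957, -0.0601], [0.5523, -0.0597], [0.5525, -0.0261]]
top white 2079 [349.7 218.2] [ 0.5721 -0.2036]
[[0.5517, -0.1855], [0.5937, -0.1875], [0.5924, -0.2217], [0.5504, -0.2196]]
top white 1946 [259.7 220.2] [0.568  0.0673]
[[0.589, 0.085], [0.5899, 0.051], [0.5471, 0.0496], [0.5461, 0.0836]]
[ 0.44570487 -0.93298529  0.31665109]
```

View pics/t7.png

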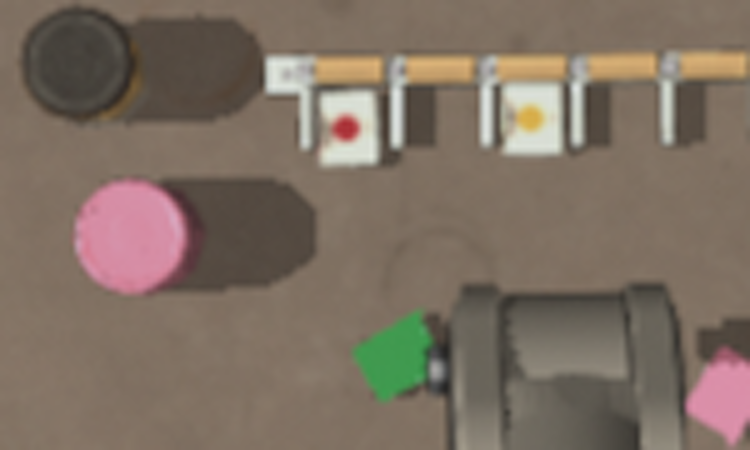

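The yellow tub (530,118) sits straight and home in the third gap from the honey jar (78,63). Its measured centre is (0.574, -0.043), and the other tubs have not moved.

```bash
python3 -c "
from station import bot
print(bot.hand_in())"
```

```text
the job is handed in; nothing more can be done
None
```

The yellow tub is home in the third gap from the honey jar's end, and I've handed the job in at about t = 17 s. No verdict came back.

- **Count:** The honey jar stands at the left end. The closed fingertip pressed rail_a, rail_b and rail_c in that order, at about 30, 18 and 21 N. It touched no rail beyond the third.
- **Tub:** I squared the tub up with a soft grip while sliding it on the table. Then I pushed it in with the closed finger until the back stop pushed back with about 5.5 N.
- **Last checks:**
  - The top view puts the tub's centre at (0.574, -0.043), within 1 mm of the gap's centre line and straight. It reads about 2 mm past the nominal home position, which is within camera error.
  - The red and purple tubs read the same positions as at the start.
  - The arm was clear of everything, with force readings at noise level.
  - I did not measure the mug, caddy, banana or shaker again; the arm never went near them.

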